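Load a stone slab into the marking jig and seat the cabochon template

TASK

Lower the striped rectangular slab of petrified wood into the nest of short stop pegs on the wooden marking jig, so that it lies flat on the jig's board, and let go of it. Then take the metal cabochon template by its wooden handle and lower it over the jig's two locating pins, wide hole on the thick pin and narrow hole on the thin pin, keeping hold until it rests flush on the collars of both pins; let go and leave it there over the slab. Do not drop either piece into place, and leave everything else on the bench where it is.

Things in the scene. Friction and masses are not known exactly. Their poses are not given: they have to be found in the camera images.
- jig: Marking jig, fixed to the bench: dark wooden board 170 (x) x 120 (y) x 12 mm with two upright steel locating pins and, between them, a nest of eight short stop pegs. Origin: centre of its underside, on the bench; x along the line of the pins towards the thick one, z up. The pins stand at x = +66 (thick) and -66 mm (thin), y = 0.
- nest (a point): Centre of the nest, on the board's top, 12 mm above the jig's origin. The eight steel stop pegs around it are 8 mm across and 7 mm tall, upper 3 mm coned; they enclose 85 (x) x 63 (y) mm.
- big_pin (a point): On the thick pin's axis at the top of its dark collar, 28 mm above the jig's origin, where the template's underside comes to rest. Collar 28 mm across, 16 mm tall. The pin, 16 mm across, stands 22 mm above the collar; its top 8 mm is a cone with a 9 mm tip.
- small_pin (a point): The same point on the thin pin, 28 mm above the jig's origin. Collar 20 mm across, 16 mm tall. The pin, 8 mm across, stands 22 mm above the collar; its top 8 mm is a cone with a 3 mm tip.
- template: Cabochon template, loose, about 0.3 kg: flat bare-metal plate 164 (x) x 100 (y) x 6 mm with six round marking windows of 18 to 28 mm, a locating hole near each end and a wooden bar handle on top. Origin: centre of its underside; x along the plate towards the wide locating hole, z up. Starts flat on the bench, handle up. Fits the jig one way round only, with 2 mm of air above the slab.
- big_hole (a point): Centre of the wide locating hole (18 mm), at the underside, x = +66 mm, y = 0 in the template's frame. About 1 mm of play round the thick pin.
- small_hole (a point): Centre of the narrow locating hole (10 mm), at the underside, x = -66 mm, y = 0 in the template's frame. About 1 mm of play round the thin pin.
- handle (a point): Middle of the template's handle, 24 mm above its underside. The handle is a bar 60 (x) x 12 (y) mm, standing from 6 to 36 mm above the underside: pinch it across its 12 mm.
- slab: Sawn slab of petrified wood with brown and tan stripes along its length, loose, about 0.17 kg: 80 (x) x 58 (y) x 14 mm. Origin: centre of its underside; x along its length, z up. Starts flat on the bench. Grip across the 58 mm, fingertips about 7 mm above the underside to clear the stop pegs. Either end may lead; in the nest it has 2.5 mm of play each way.
- petrified_wood: Rough brown chunk of petrified wood, about 100 x 90 x 75 mm. Origin about the middle of its underside. Bystander: leave alone.
- rock_pick: Iron hammer-headed rock pick, about 250 mm long, lying on the bench. Origin about the middle of its underside. Bystander: leave alone.
- grinding_stone: Round grey grinding stone, 150 mm across, 25 mm thick, with a hole. Origin about the middle of its underside. Bystander: leave alone.
- agate_slice: Round agate slice, 66 mm across, 10 mm thick. Origin about the middle of its underside. Bystander: leave alone.
- small_tin: Small open tin, 68 mm across, 50 mm tall. Origin about the middle of its underside. Bystander: leave alone.
- grit_jar: Closed grit jar, 66 mm across, 85 mm tall. Origin about the middle of its underside. Bystander: leave alone.
- wash_brush: Washing brush lying on the bench. Origin about the middle of its underside. Bystander: leave alone.
Mind the look-alikes: they are no part of the job. Leave any blue look-alike of the slab alone. Leave any red look-alike of the jig alone.

How it is judged:
By the outcome, as a careful person would: the job done as asked, in the order asked, and still so for the second after the job is handed in, with the robot touching nothing.
It also fails if it takes over 67 s, if anything falls off the work surface, if the arm or the gripper's body presses on something with over 40 N, if the wrist force passes 120 N, or if a joint passes its speed limit or range.

ROBOT

A 6-joint arm with a two-finger parallel gripper is mounted at the origin on the work surface. World frame = base frame: x ahead of the robot, y to its left, z up, the work surface at z = 0. Lengths are in m, angles in rad, forces in N, time in s.
With the tool pointing down it reaches from about 0.35 to 0.725 m from the base axis. Payload 6 kg.
Tool frame: the origin (TCP) lies between the finger pads; the fingertips stand 19 mm ahead of it and the grasp point (between the pads) is the TCP (manip.tip_extent is the distance from the TCP to the fingertips, in m); z points along the fingers, y is the line along which they close (so a half turn about z gives the same grasp; the last joint's range is limited). The gripper opens to 85 mm and grips with 20 to 120 N. Pads are 22 mm wide; open, the fingers measure 114 mm over their backs; the gripper's body (76 mm by 85 mm) begins 54 mm behind the grasp point. The pads swing forward as they close: fully open they stand 13 mm farther back than shut.
Start: joints at [-0.969, 0.04, 0.085, 0, -1.615, -0.334], TCP at [0.159, -0.579, 0.25] pointing down, gripper open.
Joint ranges: [-2.56, 2.56], [-1.29, 2.01], [-1.08, 1.49], [-3.29, 1.98], [-2.81, -0.18], [-2.99, 2.99]. Speed limits (rad/s): [2.57, 2.57, 3.01, 3.14, 3.14, 3.14].

INTERFACE

Orientations are given as a 3x3 rotation matrix whose columns are the frame's x, y, z axes.
In Python, from rig import state, camera, camera_params, sign_off, manip gives the robot as it stands.
- The arm moves only by the tool move_arm, never from a script. Its argument "moves" is a list of rows, each an object with "delta_pos": the shift along the tool's x, y, z in cm, a list of three; "angular": the turn, a rotation vector about the tool's x, y, z in degrees, a list of three. A call has 1 to 8 rows; each row shifts and turns the commanded pose from where the row before left it, along the tool's axes as they then stand; what a row does not reach is not made up. A row lasts 1/12 s, in which the tool goes at most 41.7 mm and 7.16 degrees, less where a joint would pass 70% of its speed; a pose out of reach is approached as far as the arm can. A call is refused whole if a number of a shift passes 4.17 or a number of a turn 7.16, either way. A call with a gripper value outside its range is refused whole. "hand" is the opening, from 0 (shut) to 1 (fully open), set as the call begins (left out, the last holds). The fingers move at their own pace and stop on an object; "squeeze" is the grip in N (left out, the last holds). Time passes only in rows, so rows that do not move let the fingers close. It gives the time, the measured TCP pose, the force, the opening and the grip force at its end, in the units of the state.
- state(): the state, without advancing time (a new reading comes with each control period).
- camera(name): name is "scene" or "top"; returns the picture (420x560x3 uint8, red, green, blue); there is no depth.
- camera_params(name): a dict with "fx", "fy", "cx", "cy" (pixels), "world_from_camera" (4x4, takes a point from camera to world coordinates). Camera axes: x right, y down, z forward; pixel columns grow to the right and rows downward; lengths in m; the calibration is good to about 2 mm. A picture is of the moment at which its call begins. camera_params takes no time and is no camera call.
- sign_off(): hands the job in; it is judged then, once.
The state is a dict: "t": time; "joints": joint angles; "qvel": joint speeds; "joint_efforts": joint torques, N m; "position": TCP position; "tcp_rot": TCP orientation; "wrist_force": force on the tool from outside, world axes, zero at the start; "moment": the same for the moment, N m; "opening": opening from 0.0 (shut) to 1.0 (fully open); "finger_force": force on a finger pad.
Only numpy, scipy, OpenCV 4.12 (cv2) and the standard library are available. Lean on these libraries where they do the work, as an engineer would, in place of code of your own. Each camera call takes 0.05 s, during which the arm holds its last target. There are 200 camera calls.

## Working session

There is one attempt and no reset: what is moved stays moved. The work goes in short steps, Python scripts to look and compute and a tool call to move; the robot and the scene stay as the last step left them, time stands still between calls to the robot, and variables do not carry over. Pictures are saved under pics/ and viewed, at most 10 in all, crops included, and the job is handed in when it is done.

Besides the shell and the picture viewer there is one more tool, called after "Emit:" as name([rows], argument=value, ...), one row to a line, values as JSON. move_arm: Moves the arm, as the interface text tells. Its arguments: {"type":"object","properties":{"moves":{"type":"array","items":{"type":"object","properties":{"delta_pos":{"type":"array","items":{"type":"number"}},"angular":{"type":"array","items":{"type":"number"}}}}},"hand":{"type":"number"},"squeeze":{"type":"number"}},"required":["moves"]}

```bash
mkdir -p pics; ls; python3 - <<'E'
from rig import *
import cv2,numpy as np
for n in("scene","top"):
    cv2.imwrite(f"pics/{n}0.png",camera(n)[:,:,::-1]); p=camera_params(n); print(n,{k:np.round(v,4).tolist() for k,v in p.items()})
s=state(); print(s["t"],np.round(s["tcp_rot"],3).tolist(),s["position"])
E
```

```text
pics
scene {'fx': 391.8886, 'fy': 391.8886, 'cx': 277.2167, 'cy': 212.7027, 'world_from_camera': [[-0.6409, 0.505, -0.5782, 1.2327], [0.7675, 0.4087, -0.4938, 0.6052], [-0.0131, -0.7602, -0.6495, 0.8549], [0.0, 0.0, 0.0, 1.0]]}
top {'fx': 479.2857, 'fy': 479.2857, 'cx': 281.0398, 'cy': 203.6364, 'world_from_camera': [[-0.0137, -0.9766, 0.2146, 0.221], [-0.9999, 0.013, -0.0047, -0.0087], [0.0018, -0.2146, -0.9767, 1.5303], [0.0, 0.0, 0.0, 1.0]]}
0.1 [[-0.964, -0.265, -0.001], [-0.265, 0.964, 0.002], [0.0, 0.002, -1.0]] [ 0.15878897 -0.57833044  0.2493614 ]
```

View pics/scene0.png

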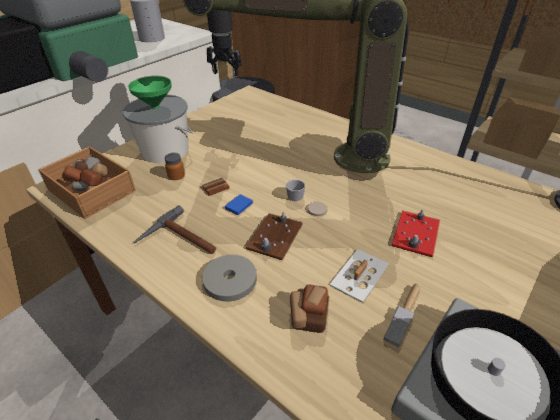

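View pics/top0.png

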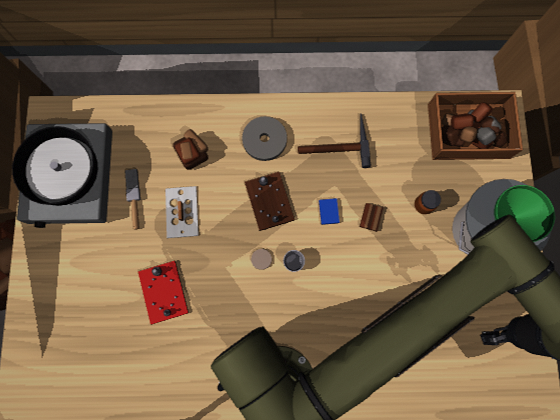

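Candidates (top-view pixels):
- Slab: striped brown piece (372,217) or blue piece (330,210). I choose the striped one.
- Jig: dark board (270,200) or red board (163,292). I choose the dark one.
- Template: metal plate (183,211), the only one. The tool at (133,195) is the brush.

I'll check these in one close crop.

```bash
python3 - <<'E'
import cv2,numpy as np
a=cv2.imread("pics/top0.png")[165:245,155:395]; b=cv2.imread("pics/scene0.png")[170:305,195:395]
a=cv2.resize(a,None,fx=3.3,fy=3.3,interpolation=cv2.INTER_CUBIC); 
b=cv2.resize(b,None,fx=2.45,fy=2.45,interpolation=cv2.INTER_CUBIC)
o=np.zeros((a.shape[0]+b.shape[0],a.shape[1],3),np.uint8);o[:a.shape[0]]=a;o[a.shape[0]:,:b.shape[1]]=b
print(o.shape);cv2.imwrite("pics/crop1.png",o)
E
```

```text
(595, 792, 3)
```

View pics/crop1.png

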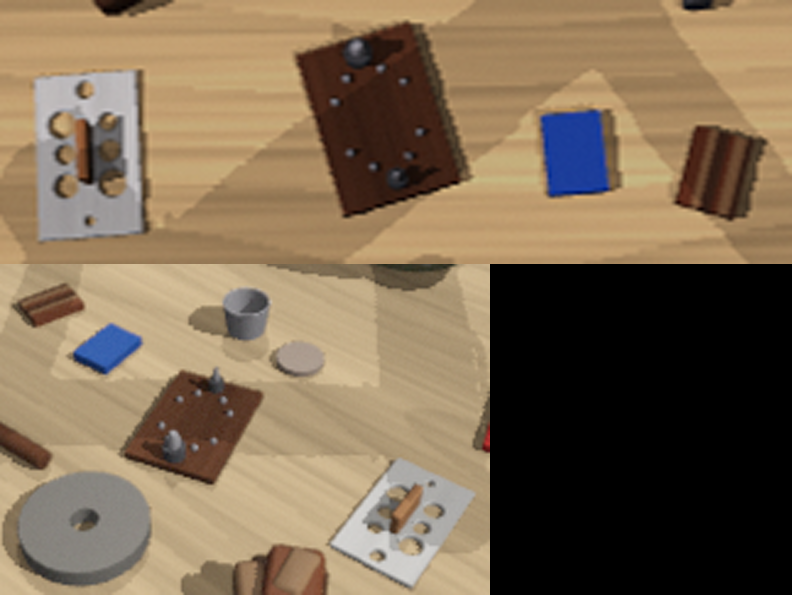

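The crop shows the striped slab at the right, the blue look-alike beside it and the dark jig. The jig's thick pin is at the top, facing world +x. The template's wide hole also faces +x. Next I measure.

```bash
cat > h.py <<'E'
import cv2,numpy as np
from rig import camera_params
P={n:camera_params(n) for n in("scene","top")}
def ray(n,uv,z):
    p=P[n];T=p["world_from_camera"];uv=np.atleast_2d(uv).astype(float)
    d=np.c_[(uv[:,0]-p["cx"])/p["fx"],(uv[:,1]-p["cy"])/p["fy"],np.ones(len(uv))]@T[:3,:3].T
    return (T[:3,3]+d*((z-T[2,3])/d[:,2])[:,None])[:,:2]
def proj(n,X):
    p=P[n];T=p["world_from_camera"];c=(np.atleast_2d(X)-T[:3,3])@T[:3,:3]
    return np.c_[c[:,0]/c[:,2]*p["fx"]+p["cx"],c[:,1]/c[:,2]*p["fy"]+p["cy"]]
K=4
def crop(im,b):
    x0,y0,x1,y1=b
    return cv2.resize(im[y0:y1,x0:x1],None,fx=K,fy=K,interpolation=cv2.INTER_CUBIC)
def up2px(q,b): return (np.asarray(q,float)+.5)/K-.5+np.array(b[:2])
def box(n,im,b,f,z):
    c=crop(im,b);m=f(c.astype(int)).astype(np.uint8)
    cs=max(cv2.findContours(m,0,2)[0],key=cv2.contourArea)
    h=cv2.convexHull(cs)[:,0];w=ray(n,up2px(h,b),z).astype(np.float32)
    M=cv2.moments((w-w[0])*1000); cen=np.array([M["m10"],M["m01"]])/M["m00"]/1000+w[0]
    r=cv2.minAreaRect(w*1000); pts=cv2.boxPoints(r);e=pts[1]-pts[0],pts[2]-pts[1]
    L=max(e,key=np.linalg.norm);a=np.degrees(np.arctan2(L[1],L[0]))
    return cen.round(4),np.round(np.array(r[0])/1000,4),np.round(r[1],1),round((a+90)%180-90,2),m
E
python3 - <<'E'
from h import *
I={n:cv2.imread(f"pics/{n}0.png") for n in P}
B={("top","jig"):(240,165,302,236),("top","slab"):(352,196,392,236),("top","tem"):(160,180,205,245),
("scene","jig"):(242,208,308,264),("scene","slab"):(197,174,233,200),("scene","tem"):(325,245,395,305)}
for k,b in B.items():
    n,o=k
    br=lambda c:(c[...,2]<125)&(c[...,0]<70)&(c[...,2]-c[...,0]<85)
    wh=lambda c:(c[...,2]-c[...,0]<40)&(c.sum(2)>200)
    z={"jig":.006,"slab":.007,"tem":.003}[o]
    r=box(n,I[n],b,wh if o=="tem" else br,z);print(k,*r[:4])
    cv2.imwrite(f"/tmp/{n}{o}.png",np.hstack([crop(I[n],b),cv2.merge([r[4]*255]*3)]))
ims=[cv2.imread(f"/tmp/{n}{o}.png") for n,o in B]
o=np.zeros((600,1100,3),np.uint8);y=x=0
W=np.zeros((580,1590,3),np.uint8);x=0
for i,m in enumerate(ims):
    if i==3:x=0
    y=0 if i<3 else 300
    W[y:y+m.shape[0],x:x+m.shape[1]]=m;x+=m.shape[1]
cv2.imwrite("pics/masks.png",cv2.resize(W,None,fx=.5,fy=.5,interpolation=3))
E
```

```text
('top', 'jig') [0.5685 0.0182] [0.5687 0.0175] [176.6 134.6] 16.21
('top', 'slab') [ 0.5085 -0.3126] [ 0.5086 -0.3125] [74.2 89.7] -16.75
('top', 'tem') [0.5347 0.3077] [0.5348 0.3077] [166.5 105. ] 3.8
('scene', 'jig') [0.565  0.0189] [0.5639 0.0179] [182.7 130. ] 16.5
('scene', 'slab') [ 0.5083 -0.3103] [ 0.5083 -0.3103] [73.8 92.2] -17.25
('scene', 'tem') [0.5309 0.3066] [0.5311 0.3062] [173.2 107.3] 3.99
```

View pics/masks.png

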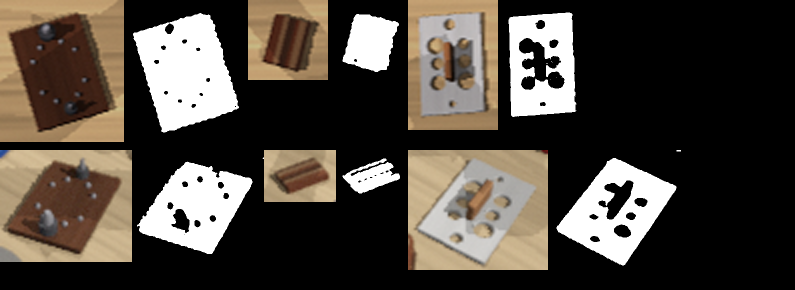

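The masks show shadows widening the top-view outlines of the slab and jig. For fine positions I'll use the peg blobs and hole blobs, plus the slab's lit top face.

```bash
python3 - <<'E'
from h import *
I={n:cv2.imread(f"pics/{n}0.png") for n in P}
def blobs(n,b,f,lo,hi):
    m=f(crop(I[n],b).astype(int)).astype(np.uint8)
    _,_,st,c=cv2.connectedComponentsWithStats(m)
    return [(tuple(up2px(c[i],b).round(2)),int(st[i,4])) for i in range(1,len(c)) if lo<st[i,4]<hi]
for n,b,z in(("top",(240,165,302,236),.017),("scene",(242,208,308,264),.017)):
    r=blobs(n,b,lambda c:(c[...,0]>62)&(c[...,2]-c[...,0]<35),8,400)
    print(n); [print(*q,ray(n,q[0],z).round(4)[0]) for q in r]
for n,b in(("top",(162,182,203,241)),("scene",(333,250,388,300))):
    r=blobs(n,b,lambda c:(c[...,2]-c[...,0]>45),60,3000)
    print("tem",n); [print(*q,ray(n,q[0],.004).round(4)[0]) for q in r]
# slab rows of pixels
b=(355,198,390,234);c=I["top"]
for y in(208,217,225): print(y,[tuple(c[y,x][::-1].tolist()) for x in range(358,388)])
E
```

```text
top
(np.float64(262.22), np.float64(178.95)) 312 [0.6369 0.0445]
(np.float64(269.75), np.float64(185.24)) 70 [0.6154 0.0201]
(np.float64(259.29), np.float64(188.36)) 74 [0.6053 0.0542]
(np.float64(276.62), np.float64(189.12)) 51 [ 0.602  -0.0022]
(np.float64(255.8), np.float64(195.41)) 72 [0.5819 0.0656]
(np.float64(281.59), np.float64(204.49)) 58 [ 0.5506 -0.0176]
(np.float64(260.49), np.float64(210.82)) 56 [0.5307 0.0507]
(np.float64(278.1), np.float64(211.67)) 45 [ 0.5271 -0.006 ]
(np.float64(267.46), np.float64(215.0)) 54 [0.5167 0.0283]
(np.float64(274.29), np.float64(217.46)) 72 [0.5083 0.0064]
scene
(np.float64(243.42), np.float64(209.2)) 234 [ 0.5439 -0.131 ]
(np.float64(275.49), np.float64(222.18)) 127 [ 0.5262 -0.0062]
(np.float64(267.99), np.float64(224.73)) 115 [ 0.5505 -0.017 ]
(np.float64(285.86), np.float64(225.09)) 145 [0.516  0.0282]
(np.float64(257.24), np.float64(227.1)) 11 [ 0.5803 -0.0361]
(np.float64(288.55), np.float64(230.47)) 128 [0.5302 0.0504]
(np.float64(260.59), np.float64(235.41)) 145 [ 0.6019 -0.0026]
(np.float64(250.28), np.float64(237.15)) 11 [ 0.6277
[... 1577 characters left out ...]
 18), (49, 29, 20), (53, 31, 21), (65, 33, 22), (77, 38, 24), (92, 58, 38), (104, 72, 48), (107, 75, 51), (90, 61, 42), (56, 34, 23), (56, 36, 26), (73, 55, 37), (84, 68, 48), (76, 60, 43), (134, 109, 75), (179, 146, 102), (176, 142, 101), (172, 140, 99)]
225 [(177, 145, 102), (129, 99, 67), (81, 40, 26), (91, 42, 27), (92, 44, 28), (91, 44, 28), (104, 60, 39), (124, 84, 57), (114, 80, 53), (73, 47, 32), (47, 26, 18), (50, 29, 22), (53, 29, 20), (64, 32, 21), (77, 39, 25), (93, 58, 39), (105, 73, 50), (105, 72, 49), (89, 59, 40), (56, 34, 22), (55, 35, 24), (67, 50, 35), (73, 58, 40), (68, 53, 38), (118, 94, 65), (158, 128, 90), (153, 125, 88), (153, 123, 87), (153, 123, 87), (153, 124, 87)]
```

```bash
python3 - <<'E'
from h import *
I={n:cv2.imread(f"pics/{n}0.png") for n in P}
f=lambda c:(c[...,2]>1.42*c[...,1])
for n,b in(("top",(352,196,392,236)),("scene",(197,174,233,200))):
    print(n,*box(n,I[n],b,f,.007)[:4])
f=lambda c:(c[...,2]-c[...,0]>35)
m=f(crop(I["top"],(176,226,189,237)).astype(int)).astype(np.uint8);_,_,s,c=cv2.connectedComponentsWithStats(m)
for i in range(1,len(c)):print(s[i,4],ray("top",up2px(c[i],(176,226)),.004))
E
```

```text
top [ 0.5086 -0.3068] [ 0.5088 -0.3067] [60.  84.1] -17.29
scene [ 0.5129 -0.2896] [ 0.5126 -0.2893] [31.5 83.4] -17.6
61 [[0.46867687 0.30296713]]
```

Emit:
move_arm([
  {"angular": [0, 0, 6.54]},
  {"angular": [0, 0, 6.54]},
  {"angular": [0, 0, 6.54]},
  {"angular": [0, 0, 6.54]},
  {"angular": [0, 0, 6.54]},
  {"delta_pos": [-2.31, 3.3, 0]},
  {"delta_pos": [-2.31, 3.3, 0]},
  {"delta_pos": [-2.31, 3.3, 0]},
], hand=1, squeeze=40)

```text
invalid input
```

Emit:
move_arm([
  {"delta_pos": [-2.31, 3.3, 0]},
  {"delta_pos": [-2.31, 3.3, 0]},
  {"delta_pos": [-2.31, 3.3, 0]},
  {"delta_pos": [-2.31, 3.3, 0]},
  {"delta_pos": [-2.31, 3.3, 0]},
  {"delta_pos": [-2.31, 3.3, 0]},
  {"delta_pos": [-2.31, 3.3, 0]},
  {"delta_pos": [-2.31, 3.3, 0]},
])

```text
invalid input
```

```bash
cat > go.py <<'E'
import sys,numpy as np
from rig import state
def go(x,y,z,yaw):
    s=state();R=np.array(s["tcp_rot"]);p=np.array(s["position"]);a=np.radians(yaw);c,n=np.cos(a),np.sin(a)
    T=np.array([[-c,-n,0],[-n,c,0],[0,0,-1.]])
    from scipy.spatial.transform import Rotation as Q
    print("t",round(s["t"],2),"pos",p.round(4),"op",round(s["opening"],3),"ff",s["finger_force"],"wf",np.round(s["wrist_force"],1))
    d=np.array([x,y,z])-p
    print("shift now-frame cm",(R.T@d*100).round(2),"target-frame cm",(T.T@d*100).round(2),"turn deg",Q.from_matrix(R.T@T).as_rotvec(degrees=True).round(2))
if __name__=="__main__": go(*map(float,sys.argv[1:]))
E
python3 go.py .5086 -.3068 .12 -17.3; python3 -c "
from rig import manip;print(manip if not hasattr(manip,'__dict__') else vars(manip))"
```

```text
t 0.1 pos [ 0.1588 -0.5783  0.2494] op 1.001 ff 0.0 wf [ 0.1 -0.4  0.4]
shift now-frame cm [-40.92  16.91  12.96] target-frame cm [-25.32  36.33  12.94] turn deg [ 9.000e-02 -3.000e-02  3.264e+01]
{}
```

Emit:
move_arm([
  {"delta_pos": [0, 0, 0], "angular": [0, 0, 6.54]},
  {"delta_pos": [0, 0, 0], "angular": [0, 0, 6.54]},
  {"delta_pos": [0, 0, 0], "angular": [0, 0, 6.54]},
  {"delta_pos": [0, 0, 0], "angular": [0, 0, 6.54]},
  {"delta_pos": [0, 0, 0], "angular": [0, 0, 6.54]},
  {"delta_pos": [-2.31, 3.3, 0], "angular": [0, 0, 0]},
  {"delta_pos": [-2.31, 3.3, 0], "angular": [0, 0, 0]},
  {"delta_pos": [-2.31, 3.3, 0], "angular": [0, 0, 0]},
], hand=1, squeeze=40)

```text
t: 0.77
position: [0.2549, -0.5038, 0.2495]
tcp_rot: [[-0.954, 0.3, -0.001], [0.3, 0.954, 0.001], [0.001, 0.001, -1.0]]
wrist_force: [0.4, 0.1, 0.0]
opening: 1.003
finger_force: 0.0
```

Emit:
move_arm([
  {"delta_pos": [-2.31, 3.3, 0], "angular": [0, 0, 0]},
  {"delta_pos": [-2.31, 3.3, 0], "angular": [0, 0, 0]},
  {"delta_pos": [-2.31, 3.3, 0], "angular": [0, 0, 0]},
  {"delta_pos": [-2.31, 3.3, 0], "angular": [0, 0, 0]},
  {"delta_pos": [-2.31, 3.3, 0], "angular": [0, 0, 0]},
  {"delta_pos": [-2.31, 3.3, 0], "angular": [0, 0, 0]},
  {"delta_pos": [-2.31, 3.3, 0], "angular": [0, 0, 0]},
  {"delta_pos": [-2.31, 3.3, 0], "angular": [0, 0, 0]},
])

```text
t: 1.43
position: [0.5108, -0.3062, 0.25]
tcp_rot: [[-0.955, 0.298, -0.0], [0.298, 0.955, 0.0], [0.0, 0.0, -1.0]]
wrist_force: [0.5, -1.6, 0.2]
opening: 1.001
finger_force: 0.0
```

```bash
python3 go.py .5086 -.3068 .026 -17.3
```

```text
t 1.43 pos [ 0.5108 -0.3062  0.25  ] op 1.001 ff 0.0 wf [ 0.5 -1.6  0.2]
shift now-frame cm [ 0.18 -0.13 22.4 ] target-frame cm [ 0.19 -0.12 22.4 ] turn deg [ 0.01 -0.03 -0.04]
```

Emit:
move_arm([
  {"delta_pos": [0.18, -0.13, 3.5], "angular": [0, 0, 0]},
  {"delta_pos": [0, 0, 4], "angular": [0, 0, 0]},
  {"delta_pos": [0, 0, 4], "angular": [0, 0, 0]},
  {"delta_pos": [0, 0, 4], "angular": [0, 0, 0]},
  {"delta_pos": [0, 0, 3], "angular": [0, 0, 0]},
  {"delta_pos": [0, 0, 2], "angular": [0, 0, 0]},
  {"delta_pos": [0, 0, 0], "angular": [0, 0, 0]},
])

```text
t: 2.02
position: [0.5041, -0.3071, 0.0388]
tcp_rot: [[-0.954, 0.299, -0.009], [0.299, 0.954, 0.004], [0.01, 0.001, -1.0]]
wrist_force: [-1.2, 1.0, -0.8]
opening: 1.003
finger_force: 0.0
```

```bash
python3 go.py .5086 -.3068 .026 -17.3; python3 -c "
from rig import manip,camera;print([(a,getattr(manip,a)) for a in dir(manip) if a[0]!='_'])
import cv2
a=camera('scene')[:,:,::-1];b=camera('top')[:,:,::-1];cv2.imwrite('pics/t1.png',b)
cv2.imwrite('pics/s1.png',cv2.resize(a[120:230,140:300],None,fx=4,fy=4,interpolation=2))"
```

```text
t 2.02 pos [ 0.5041 -0.3071  0.0388] op 1.003 ff 0.0 wf [-1.2  1.  -0.8]
shift now-frame cm [-0.43  0.17  1.28] target-frame cm [-0.42  0.17  1.28] turn deg [ 0.07 -0.58 -0.1 ]
[('Unreachable', <class 'rig.Unreachable'>), ('tip_extent', 0.019)]
```

View pics/s1.png

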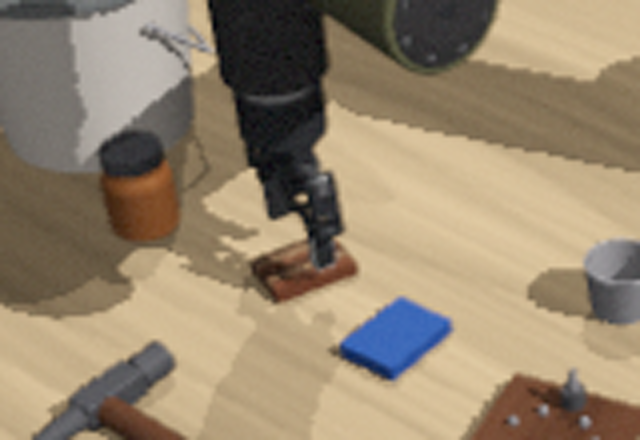

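```bash
python3 go.py .5086 -.3068 .023 -17.3
```

```text
t 2.12 pos [ 0.5072 -0.3087  0.0453] op 1.002 ff 0.0 wf [0.6 0.2 1.2]
shift now-frame cm [-0.08  0.23  2.23] target-frame cm [-0.08  0.23  2.23] turn deg [-0.03 -0.08 -0.05]
```

Emit:
move_arm([
  {"delta_pos": [-0.08, 0.2, 1.0], "angular": [0, 0, 0]},
  {"delta_pos": [0, 0, 0.8], "angular": [0, 0, 0]},
  {"delta_pos": [0, 0, 0.4], "angular": [0, 0, 0]},
  {"delta_pos": [0, 0, 0], "angular": [0, 0, 0]},
  {"delta_pos": [0, 0, 0], "angular": [0, 0, 0]},
])

```text
t: 2.53
position: [0.5089, -0.307, 0.0234]
tcp_rot: [[-0.954, 0.298, -0.0], [0.298, 0.954, -0.0], [0.0, -0.0, -1.0]]
wrist_force: [0.1, -1.2, 0.3]
opening: 1.002
finger_force: 0.0
```

Emit:
move_arm([
  {"delta_pos": [0, 0, 0], "angular": [0, 0, 0]},
  {"delta_pos": [0, 0, 0], "angular": [0, 0, 0]},
  {"delta_pos": [0, 0, 0], "angular": [0, 0, 0]},
  {"delta_pos": [0, 0, 0], "angular": [0, 0, 0]},
  {"delta_pos": [0, 0, 0], "angular": [0, 0, 0]},
  {"delta_pos": [0, 0, 0], "angular": [0, 0, 0]},
  {"delta_pos": [0, 0, 0], "angular": [0, 0, 0]},
], hand=0)

```text
t: 3.12
position: [0.5094, -0.3072, 0.0242]
tcp_rot: [[-0.955, 0.298, 0.001], [0.298, 0.955, -0.001], [-0.001, -0.0, -1.0]]
wrist_force: [-0.4, 1.4, 5.2]
opening: 0.66
finger_force: 43.4
```

```bash
python3 go.py .5086 -.3068 .023 -17.3; python3 -c "
from rig import manip,camera
import cv2
a=camera('scene')[:,:,::-1];b=camera('top')[:,:,::-1]
import numpy as np
cv2.imwrite('pics/s2.png',np.hstack([cv2.resize(a[160:210,185:245],None,fx=6,fy=6,interpolation=2),cv2.resize(b[190:240,342:402],None,fx=6,fy=6,interpolation=2)]))"
```

```text
t 3.12 pos [ 0.5094 -0.3072  0.0242] op 0.66 ff 43.372882604599 wf [-0.4  1.4  5.2]
shift now-frame cm [0.09 0.01 0.12] target-frame cm [0.09 0.01 0.12] turn deg [-0.01  0.08 -0.04]
```

View pics/s2.png

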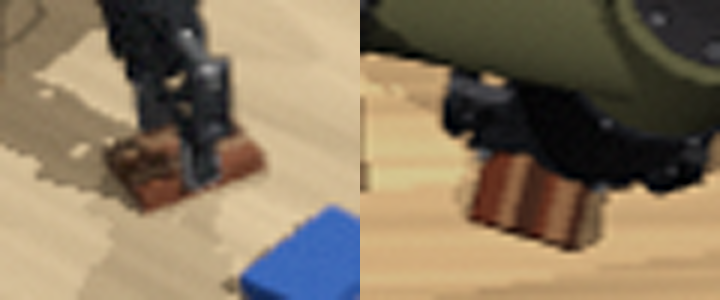

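Emit:
move_arm([
  {"delta_pos": [0, 0, -0.7], "angular": [0, 0, 0]},
  {"delta_pos": [0, 0, -2], "angular": [0, 0, 0]},
  {"delta_pos": [0, 0, -3], "angular": [0, 0, -6.76]},
  {"delta_pos": [0, 0, -3], "angular": [0, 0, -6.76]},
  {"delta_pos": [0, 0, -2], "angular": [0, 0, -6.76]},
  {"delta_pos": [0, 0, 0], "angular": [0, 0, -6.76]},
  {"delta_pos": [0, 0, 0], "angular": [0, 0, -6.76]},
  {"delta_pos": [0, 0, 0], "angular": [0, 0, 0]},
])

```text
t: 3.88
position: [0.5085, -0.3067, 0.1299]
tcp_rot: [[-0.958, -0.287, -0.001], [-0.287, 0.958, 0.001], [0.0, 0.001, -1.0]]
wrist_force: [0.4, -0.0, -2.2]
opening: 0.656
finger_force: 43.1
```

```bash
python3 go.py .5662 .0241 .12 16.5
```

```text
t 3.88 pos [ 0.5085 -0.3067  0.1299] op 0.656 ff 43.126088976860046 wf [ 0.4 -0.  -2.2]
shift now-frame cm [-15.02  30.03   1.02] target-frame cm [-14.93  30.08   0.99] turn deg [ 0.07 -0.02  0.17]
```

Emit:
move_arm([
  {"delta_pos": [-0.9, 1.8, 0], "angular": [0, 0, 0.17]},
  {"delta_pos": [-1.8, 3.6, 0], "angular": [0, 0, 0]},
  {"delta_pos": [-1.8, 3.6, 0], "angular": [0, 0, 0]},
  {"delta_pos": [-1.8, 3.6, 0], "angular": [0, 0, 0]},
  {"delta_pos": [-1.8, 3.6, 0], "angular": [0, 0, 0]},
  {"delta_pos": [-1.8, 3.6, 0], "angular": [0, 0, 0]},
  {"delta_pos": [-1.8, 3.6, 0], "angular": [0, 0, 0]},
  {"delta_pos": [-1.8, 3.6, 0], "angular": [0, 0, 0]},
])

```text
t: 4.55
position: [0.5621, -0.008, 0.1296]
tcp_rot: [[-0.961, -0.276, -0.001], [-0.276, 0.961, 0.0], [0.001, 0.0, -1.0]]
wrist_force: [1.4, -0.3, -1.3]
opening: 0.66
finger_force: 43.2
```

Emit:
move_arm([
  {"delta_pos": [-1.5, 3.0, 0], "angular": [0, 0, 0]},
  {"delta_pos": [0, 0, 0], "angular": [0, 0, 0]},
  {"delta_pos": [0, 0, 0], "angular": [0, 0, 0]},
])

```text
t: 4.8
position: [0.5682, 0.0248, 0.1292]
tcp_rot: [[-0.96, -0.28, -0.002], [-0.28, 0.96, -0.0], [0.002, 0.0, -1.0]]
wrist_force: [0.1, -0.5, -2.1]
opening: 0.66
finger_force: 43.2
```

```bash
python3 go.py .5662 .0241 .06 16.5
```

```text
t 4.8 pos [0.5682 0.0248 0.1292] op 0.66 ff 43.22972774505615 wf [ 0.1 -0.5 -2.1]
shift now-frame cm [ 0.2  -0.01  6.92] target-frame cm [ 0.21 -0.01  6.92] turn deg [ 0.02 -0.13 -0.25]
```

Lower it to just above the pegs, then check.

Emit:
move_arm([
  {"delta_pos": [0.2, 0, 2], "angular": [0, 0, -0.25]},
  {"delta_pos": [0, 0, 2], "angular": [0, 0, 0]},
  {"delta_pos": [0, 0, 2], "angular": [0, 0, 0]},
  {"delta_pos": [0, 0, 0.9], "angular": [0, 0, 0]},
  {"delta_pos": [0, 0, 0], "angular": [0, 0, 0]},
  {"delta_pos": [0, 0, 0], "angular": [0, 0, 0]},
  {"delta_pos": [0, 0, 0], "angular": [0, 0, 0]},
])

```text
t: 5.38
position: [0.5676, 0.0222, 0.0628]
tcp_rot: [[-0.959, -0.283, 0.002], [-0.283, 0.959, 0.0], [-0.002, -0.0, -1.0]]
wrist_force: [0.4, -0.0, -1.1]
opening: 0.658
finger_force: 43.2
```

```bash
python3 go.py .5662 .0241 .0362 16.5; python3 -c "
from rig import camera
import cv2,numpy as np
a=camera('scene')[:,:,::-1];b=camera('top')[:,:,::-1]
cv2.imwrite('pics/sc3.png',a);cv2.imwrite('pics/tp3.png',b)
cv2.imwrite('pics/s3.png',np.hstack([cv2.resize(a[200:268,240:306],None,fx=6,fy=6,interpolation=2),cv2.resize(b[167:235,240:306],None,fx=6,fy=6,interpolation=2)]))"
```

```text
t 5.38 pos [0.5676 0.0222 0.0628] op 0.658 ff 43.23719680309296 wf [ 0.4 -0.  -1.1]
shift now-frame cm [0.08 0.23 2.66] target-frame cm [0.08 0.22 2.66] turn deg [-0.03  0.11 -0.04]
```

View pics/s3.png

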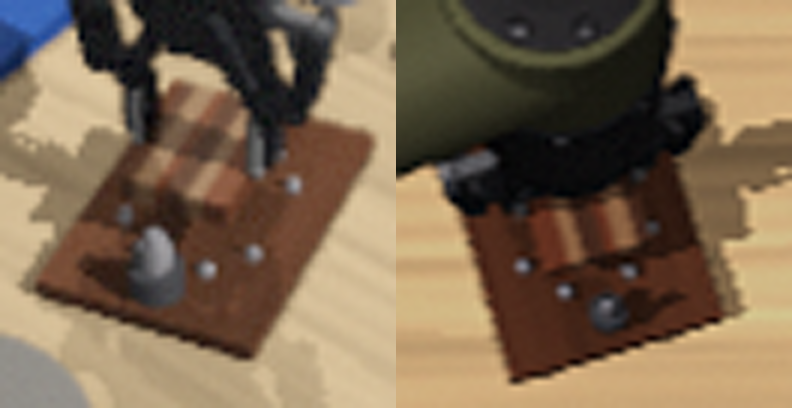

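```bash
python3 - <<'E'
from h import *
a=np.radians(16.5);ux=np.array([np.cos(a),np.sin(a)]);uy=np.array([-ux[1],ux[0]])
tcp=np.array([.5676,.0222]);I=cv2.imread("pics/tp3.png").astype(int);S=cv2.imread("pics/sc3.png").astype(int)
def prof(im,n,z,off,rng):
    for s in off:
        X=[np.r_[tcp+ux*r/1000+uy*s/1000,z] for r in rng]
        uv=proj(n,X).astype(np.float32);v=cv2.remap(im.astype(np.float32),uv[:,0],uv[:,1],1).astype(int).sum(1)[:,]
        print(n,s,[(r,int(q)) for r,q in zip(rng,v.ravel())])
prof(I,"top",.0386,(-18,-8,6,18),range(-52,-30,2))
prof(S,"scene",.0386,(-18,-6,10,18),range(28,52,2))
prof(S,"scene",.0526,(-18,-6,10,18),range(28,52,2))
E
```

```text
top -18 [(-52, 70), (-50, 68), (-48, 74), (-46, 61), (-44, 59), (-42, 64), (-40, 34), (-38, 36), (-36, 47), (-34, 9), (-32, 16)]
top -8 [(-52, 29), (-50, 41), (-48, 75), (-46, 25), (-44, 38), (-42, 72), (-40, 16), (-38, 25), (-36, 51), (-34, 12), (-32, 19)]
top 6 [(-52, 19), (-50, 31), (-48, 59), (-46, 22), (-44, 33), (-42, 62), (-40, 24), (-38, 36), (-36, 67), (-34, 25), (-32, 39)]
top 18 [(-52, 94), (-50, 88), (-48, 90), (-46, 72), (-44, 69), (-42, 74), (-40, 49), (-38, 50), (-36, 63), (-34, 26), (-32, 35)]
scene -18 [(28, 36), (30, 53), (32, 74), (34, 40), (36, 56), (38, 76), (40, 45), (42, 59), (44, 79), (46, 40), (48, 55), (50, 76)]
scene -6 [(28, 25), (30, 33), (32, 49), (34, 23), (36, 30), (38, 46), (40, 22), (42, 30), (44, 47), (46, 22), (48, 32), (50, 49)]
scene 10 [(28, 35), (30, 51), (32, 73), (34, 37), (36, 52), (38, 72), (40, 40), (42, 55), (44, 77), (46, 42), (48, 58), (50, 83)]
scene 18 [(28, 26), (30, 36), (32, 61), (34, 26), (36, 36), (38, 63), (40, 27), (42, 37), (44, 67), (46, 30), (48, 44), (50, 73)]
scene -18 [(28, 79), (30, 108), (32, 138), (34, 79), (36, 106), (38, 137), (40, 72), (42, 98), (44, 128), (46, 65), (48, 88), (50, 117)]
scene -6 [(28, 55), (30, 73), (32, 107), (34, 49), (36, 66), (38, 99), (40, 41), (42, 57), (44, 90), (46, 34), (48, 49), (50, 79)]
scene 10 [(28, 105), (30, 137), (32, 170), (34, 104), (36, 135), (38, 168), (40, 103), (42, 133), (44, 166), (46, 86), (48, 113), (50, 142)]
scene 18 [(28, 70), (30, 93), (32, 144), (34, 69), (36, 92), (38, 142), (40, 67), (42, 89), (44, 136), (46, 59), (48, 78), (50, 121)]
```

```bash
python3 - <<'E'
from h import *
a=np.radians(16.5);ux=np.array([np.cos(a),np.sin(a)]);uy=np.array([-ux[1],ux[0]])
tcp=np.array([.5676,.0222])
for f,n,z,off,rng in(("tp3","top",.0386,(-14,-8,6,14),range(-54,-28,2)),("sc3","scene",.0526,(-18,-6,10,18),range(28,54,2))):
    im=cv2.imread(f"pics/{f}.png").astype(np.float32);print(n,list(rng))
    for s in off:
        uv=proj(n,[np.r_[tcp+ux*r/1000+uy*s/1000,z] for r in rng]).astype(np.float32)
        print(s,cv2.remap(im,uv[:,0],uv[:,1],1).reshape(-1,3)[:,2].astype(int).tolist())
E
```

```text
top [-54, -52, -50, -48, -46, -44, -42, -40, -38, -36, -34, -32, -30]
-14 [89, 115, 92, 65, 36, 33, 43, 69, 99, 123, 131, 128, 127]
-8 [74, 75, 72, 51, 38, 36, 39, 46, 76, 93, 93, 92, 91]
6 [59, 59, 62, 67, 74, 70, 65, 69, 89, 114, 115, 115, 116]
14 [46, 45, 41, 54, 64, 62, 58, 55, 91, 117, 119, 118, 116]
scene [28, 30, 32, 34, 36, 38, 40, 42, 44, 46, 48, 50, 52]
-18 [138, 137, 128, 117, 102, 88, 79, 73, 70, 69, 72, 76, 84]
-6 [107, 99, 90, 79, 71, 66, 62, 60, 60, 62, 64, 66, 63]
10 [170, 168, 166, 142, 115, 95, 81, 72, 66, 59, 53, 46, 46]
18 [144, 142, 136, 121, 96, 72, 68, 67, 71, 78, 84, 89, 92]
```

Emit:
move_arm([
  {"delta_pos": [0, 0, 0], "angular": [0, 0, 0]},
  {"delta_pos": [0, 0, 0], "angular": [0, 0, 0]},
])

```text
t: 5.65
position: [0.5671, 0.0226, 0.0621]
tcp_rot: [[-0.959, -0.284, 0.001], [-0.284, 0.959, 0.0], [-0.001, 0.0, -1.0]]
wrist_force: [0.1, -0.4, -2.0]
opening: 0.659
finger_force: 43.2
```

```bash
python3 go.py .5674 .0245 .0362 16.5
```

```text
t 5.65 pos [0.5671 0.0226 0.0621] op 0.659 ff 43.23657989501953 wf [ 0.1 -0.4 -2. ]
shift now-frame cm [-0.08  0.17  2.59] target-frame cm [-0.08  0.17  2.59] turn deg [0.01 0.07 0.02]
```

Emit:
move_arm([
  {"delta_pos": [-0.08, 0.17, 0.4], "angular": [0, 0, 0]},
  {"delta_pos": [0, 0, 0.4], "angular": [0, 0, 0]},
  {"delta_pos": [0, 0, 0.4], "angular": [0, 0, 0]},
  {"delta_pos": [0, 0, 0.3], "angular": [0, 0, 0]},
  {"delta_pos": [0, 0, 0.3], "angular": [0, 0, 0]},
  {"delta_pos": [0, 0, 0.2], "angular": [0, 0, 0]},
  {"delta_pos": [0, 0, 0], "angular": [0, 0, 0]},
  {"delta_pos": [0, 0, 0], "angular": [0, 0, 0]},
])

```text
t: 6.32
position: [0.5671, 0.0243, 0.0412]
tcp_rot: [[-0.959, -0.284, -0.0], [-0.284, 0.959, -0.0], [0.0, -0.0, -1.0]]
wrist_force: [0.3, 0.4, -1.6]
opening: 0.66
finger_force: 43.2
```

Emit:
move_arm([
  {"delta_pos": [0, 0, 0.2], "angular": [0, 0, 0]},
  {"delta_pos": [0, 0, 0.2], "angular": [0, 0, 0]},
  {"delta_pos": [0, 0, 0.1], "angular": [0, 0, 0]},
  {"delta_pos": [0, 0, 0], "angular": [0, 0, 0]},
  {"delta_pos": [0, 0, 0], "angular": [0, 0, 0]},
])

```text
t: 6.73
position: [0.5671, 0.0244, 0.0363]
tcp_rot: [[-0.959, -0.284, 0.0], [-0.284, 0.959, 0.0], [-0.0, 0.0, -1.0]]
wrist_force: [0.1, 0.4, -1.9]
opening: 0.66
finger_force: 43.3
```

Emit:
move_arm([
  {"delta_pos": [0, 0, 0.05], "angular": [0, 0, 0]},
  {"delta_pos": [0, 0, 0.05], "angular": [0, 0, 0]},
  {"delta_pos": [0, 0, 0], "angular": [0, 0, 0]},
  {"delta_pos": [0, 0, 0], "angular": [0, 0, 0]},
])

```text
t: 7.07
position: [0.5673, 0.0244, 0.0362]
tcp_rot: [[-0.959, -0.285, 0.001], [-0.285, 0.959, -0.0], [-0.001, -0.0, -1.0]]
wrist_force: [-4.1, 1.0, 4.9]
opening: 0.662
finger_force: 44.0
```

Emit:
move_arm([
  {"delta_pos": [0, 0, 0], "angular": [0, 0, 0]},
  {"delta_pos": [0, 0, 0], "angular": [0, 0, 0]},
  {"delta_pos": [0, 0, 0], "angular": [0, 0, 0]},
  {"delta_pos": [0, 0, 0], "angular": [0, 0, 0]},
  {"delta_pos": [0, 0, 0], "angular": [0, 0, 0]},
], hand=0.9)

```text
t: 7.48
position: [0.5671, 0.0244, 0.0351]
tcp_rot: [[-0.959, -0.284, -0.0], [-0.284, 0.959, 0.0], [0.0, 0.0, -1.0]]
wrist_force: [0.8, 0.2, 0.4]
opening: 0.899
finger_force: 0.0
```

Emit:
move_arm([
  {"delta_pos": [0, 0, -0.5], "angular": [0, 0, 0]},
  {"delta_pos": [0, 0, -2], "angular": [0, 0, 0]},
  {"delta_pos": [0, 0, -4], "angular": [0, 0, 0]},
  {"delta_pos": [0, 0, -4], "angular": [0, 0, 0]},
  {"delta_pos": [0, 0, -3], "angular": [0, 0, 4.2]},
  {"delta_pos": [0, 0, 0], "angular": [0, 0, 4.2]},
  {"delta_pos": [0, 0, 0], "angular": [0, 0, 4.2]},
  {"delta_pos": [0, 0, 0], "angular": [0, 0, 0]},
])

```text
t: 8.15
position: [0.5673, 0.0245, 0.1713]
tcp_rot: [[-0.998, -0.066, 0.001], [-0.066, 0.998, 0.001], [-0.001, 0.001, -1.0]]
wrist_force: [-0.7, -0.5, -0.7]
opening: 0.9
finger_force: 0.0
```

```bash
python3 go.py .5342 .3073 .15 3.85
```

```text
t 8.15 pos [0.5673 0.0245 0.1713] op 0.9 ff 0.0 wf [-0.7 -0.5 -0.7]
shift now-frame cm [ 1.44 28.43  2.15] target-frame cm [ 1.4  28.44  2.13] turn deg [ 0.04  0.08 -0.07]
```

Emit:
move_arm([
  {"delta_pos": [0.2, 3.5, 0], "angular": [0, 0, 0]},
  {"delta_pos": [0.2, 4, 0], "angular": [0, 0, 0]},
  {"delta_pos": [0.2, 4, 0], "angular": [0, 0, 0]},
  {"delta_pos": [0.2, 4, 0], "angular": [0, 0, 0]},
  {"delta_pos": [0.2, 4, 0], "angular": [0, 0, 0]},
  {"delta_pos": [0.2, 4, 0], "angular": [0, 0, 0]},
  {"delta_pos": [0.2, 3, 1], "angular": [0, 0, 0]},
  {"delta_pos": [0, 1.9, 1.1], "angular": [0, 0, 0]},
], hand=0.5)

```text
t: 8.82
position: [0.533, 0.3099, 0.1493]
tcp_rot: [[-0.997, -0.073, 0.001], [-0.073, 0.997, 0.001], [-0.001, 0.001, -1.0]]
wrist_force: [0.7, -0.9, -1.0]
opening: 0.5
finger_force: 0.0
```

Emit:
move_arm([
  {"delta_pos": [0, 0, 2], "angular": [0, 0, 0]},
  {"delta_pos": [0, 0, 3], "angular": [0, 0, 0]},
  {"delta_pos": [0, 0, 2], "angular": [0, 0, 0]},
  {"delta_pos": [0, 0, 0], "angular": [0, 0, 0]},
  {"delta_pos": [0, 0, 0], "angular": [0, 0, 0]},
  {"delta_pos": [0, 0, 0], "angular": [0, 0, 0]},
  {"delta_pos": [0, 0, 0], "angular": [0, 0, 0]},
])

```text
t: 9.4
position: [0.5347, 0.3072, 0.0816]
tcp_rot: [[-0.998, -0.069, 0.003], [-0.069, 0.998, 0.002], [-0.003, 0.002, -1.0]]
wrist_force: [0.6, 0.5, 1.2]
opening: 0.504
finger_force: 0.0
```

```bash
python3 go.py .5342 .3073 .029 3.85;python3 -c "
from rig import camera
import cv2,numpy as np
a=camera('scene')[:,:,::-1];b=camera('top')[:,:,::-1]
cv2.imwrite('pics/sc4.png',a);cv2.imwrite('pics/tp4.png',b)
cv2.imwrite('pics/s4.png',np.vstack([cv2.resize(a[205:305,240:400],None,fx=4,fy=4,interpolation=2)[:400],cv2.resize(b[168:238,155:315],None,fx=4,fy=4,interpolation=2)])[:600])"
```

```text
t 9.4 pos [0.5347 0.3072 0.0816] op 0.504 ff 0.0 wf [0.6 0.5 1.2]
shift now-frame cm [0.06 0.01 5.26] target-frame cm [0.05 0.02 5.26] turn deg [0.1  0.16 0.09]
```

View pics/s4.png

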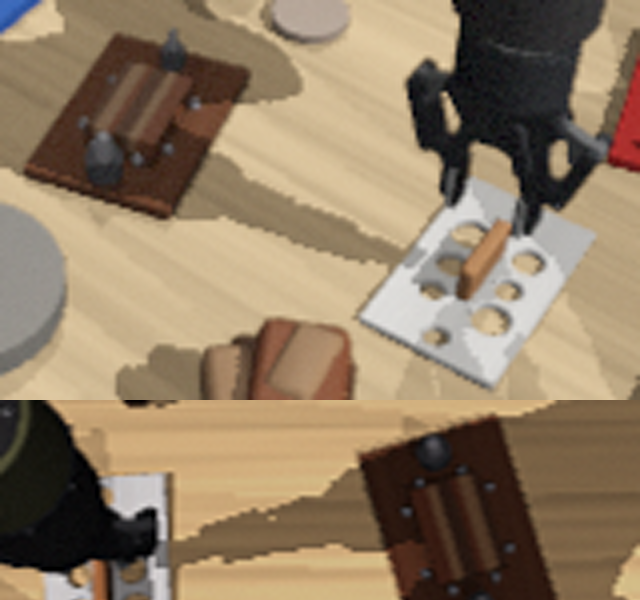

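The slab lies flat inside the pegs (scene crop 140,105). The open fingers stand over the handle (485,260). I'll descend and grip.

Emit:
move_arm([
  {"delta_pos": [0.05, 0, 1.5], "angular": [0, 0, 0]},
  {"delta_pos": [0, 0, 1.5], "angular": [0, 0, 0]},
  {"delta_pos": [0, 0, 1.2], "angular": [0, 0, 0]},
  {"delta_pos": [0, 0, 0.8], "angular": [0, 0, 0]},
  {"delta_pos": [0, 0, 0.2], "angular": [0, 0, 0]},
  {"delta_pos": [0, 0, 0], "angular": [0, 0, 0]},
  {"delta_pos": [0, 0, 0], "angular": [0, 0, 0]},
])

```text
t: 10.08
position: [0.5336, 0.307, 0.0281]
tcp_rot: [[-0.998, -0.069, 0.001], [-0.069, 0.998, 0.0], [-0.001, 0.0, -1.0]]
wrist_force: [-0.2, -0.4, 0.5]
opening: 0.501
finger_force: 0.0
```

Emit:
move_arm([
  {"delta_pos": [0, 0, 0], "angular": [0, 0, 0]},
  {"delta_pos": [0, 0, 0], "angular": [0, 0, 0]},
  {"delta_pos": [0, 0, 0], "angular": [0, 0, 0]},
  {"delta_pos": [0, 0, 0], "angular": [0, 0, 0]},
  {"delta_pos": [0, 0, 0], "angular": [0, 0, 0]},
  {"delta_pos": [0, 0, 0], "angular": [0, 0, 0]},
  {"delta_pos": [0, 0, 0], "angular": [0, 0, 0]},
  {"delta_pos": [0, 0, 0], "angular": [0, 0, 0]},
], hand=0, squeeze=70)

```text
t: 10.75
position: [0.5337, 0.3073, 0.0285]
tcp_rot: [[-0.998, -0.069, 0.002], [-0.069, 0.998, 0.001], [-0.002, 0.001, -1.0]]
wrist_force: [-2.2, 1.2, 5.5]
opening: 0.127
finger_force: 71.3
```

```bash
python3 go.py .5342 .3073 .15 3.85
```

```text
t 10.75 pos [0.5337 0.3073 0.0285] op 0.127 ff 71.29265785217285 wf [-2.2  1.2  5.5]
shift now-frame cm [-7.000e-02  1.000e-02 -1.215e+01] target-frame cm [-5.000e-02 -1.000e-02 -1.215e+01] turn deg [0.07 0.09 0.09]
```

Emit:
move_arm([
  {"delta_pos": [0, 0, -0.5], "angular": [0, 0, 0]},
  {"delta_pos": [0, 0, -1.5], "angular": [0, 0, 0]},
  {"delta_pos": [0, 0, -3], "angular": [0, 0, 0]},
  {"delta_pos": [0, 0, -3], "angular": [0, 0, -3]},
  {"delta_pos": [0, 0, -2], "angular": [0, 0, -4]},
  {"delta_pos": [0, 0, 0], "angular": [0, 0, -3.5]},
  {"delta_pos": [0, 0, 0], "angular": [0, 0, -2]},
  {"delta_pos": [0, 0, 0], "angular": [0, 0, 0]},
])

```text
t: 11.42
position: [0.5324, 0.3062, 0.1261]
tcp_rot: [[-0.959, -0.283, -0.002], [-0.283, 0.959, -0.001], [0.003, -0.0, -1.0]]
wrist_force: [0.3, -0.7, -4.4]
opening: 0.123
finger_force: 70.0
```

```bash
python3 go.py .5657 .0240 .125 16.5
```

```text
t 11.42 pos [0.5324 0.3062 0.1261] op 0.123 ff 70.03732323646545 wf [ 0.3 -0.7 -4.4]
shift now-frame cm [  4.81 -28.01   0.13] target-frame cm [  4.83 -28.01   0.11] turn deg [-0.01 -0.15 -0.03]
```

Emit:
move_arm([
  {"delta_pos": [0.4, -2, 0], "angular": [0, 0, 0]},
  {"delta_pos": [0.6, -3.6, 0], "angular": [0, 0, 0]},
  {"delta_pos": [0.7, -4, 0], "angular": [0, 0, 0]},
  {"delta_pos": [0.7, -4, 0], "angular": [0, 0, 0]},
  {"delta_pos": [0.7, -4, 0], "angular": [0, 0, 0]},
  {"delta_pos": [0.7, -4, 0], "angular": [0, 0, 0]},
  {"delta_pos": [0.6, -3.6, 0], "angular": [0, 0, 0]},
  {"delta_pos": [0.4, -2.8, 0], "angular": [0, 0, 0]},
])

```text
t: 12.08
position: [0.5653, 0.0216, 0.126]
tcp_rot: [[-0.96, -0.28, -0.003], [-0.28, 0.96, -0.001], [0.003, 0.0, -1.0]]
wrist_force: [0.9, 0.7, -4.1]
opening: 0.126
finger_force: 70.0
```

Emit:
move_arm([
  {"delta_pos": [0, 0, 0], "angular": [0, 0, 0]},
  {"delta_pos": [0, 0, 0.8], "angular": [0, 0, 0]},
  {"delta_pos": [0, 0, 1], "angular": [0, 0, 0]},
  {"delta_pos": [0, 0, 1], "angular": [0, 0, 0]},
  {"delta_pos": [0, 0, 0.5], "angular": [0, 0, 0]},
  {"delta_pos": [0, 0, 0], "angular": [0, 0, 0]},
  {"delta_pos": [0, 0, 0], "angular": [0, 0, 0]},
  {"delta_pos": [0, 0, 0], "angular": [0, 0, 0]},
])

```text
t: 12.75
position: [0.5665, 0.0251, 0.0946]
tcp_rot: [[-0.959, -0.284, 0.001], [-0.284, 0.959, -0.0], [-0.0, -0.0, -1.0]]
wrist_force: [-0.3, -0.2, -4.1]
opening: 0.127
finger_force: 70.0
```

```bash
python3 go.py .5657 .0240 .0565 16.5;python3 -c "
from rig import camera
import cv2,numpy as np
a=camera('scene')[:,:,::-1];b=camera('top')[:,:,::-1]
cv2.imwrite('pics/sc5.png',a);cv2.imwrite('pics/tp5.png',b)
cv2.imwrite('pics/s5.png',np.hstack([cv2.resize(a[195:270,240:306],None,fx=6,fy=6,interpolation=2),cv2.resize(b[165:240,240:306],None,fx=6,fy=6,interpolation=2)]))"
```

```text
t 12.75 pos [0.5665 0.0251 0.0946] op 0.127 ff 69.98693346977234 wf [-0.3 -0.2 -4.1]
shift now-frame cm [ 0.11 -0.08  3.81] target-frame cm [ 0.11 -0.08  3.81] turn deg [-0.01  0.03 -0.03]
```

View pics/s5.png

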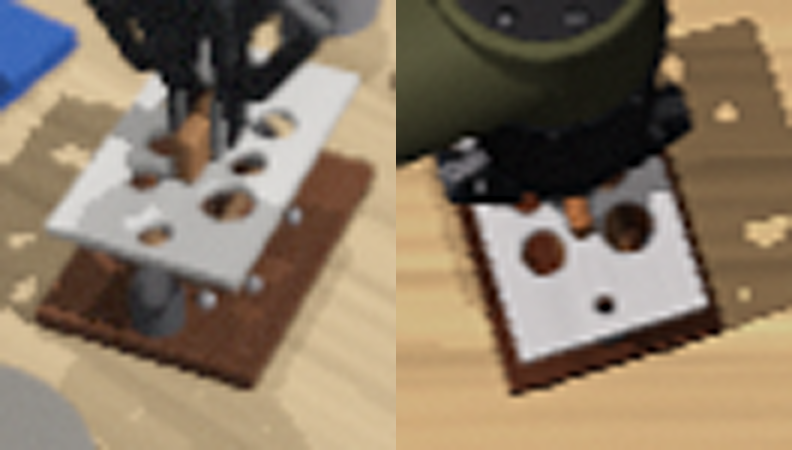

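```bash
python3 - <<'E'
from h import *
def hole(f,n,b,fn,z):
    m=fn(crop(cv2.imread(f"pics/{f}.png"),b).astype(int)).astype(np.uint8);_,_,s,c=cv2.connectedComponentsWithStats(m)
    for i in range(1,len(c)):
        if s[i,4]>40: print(n,s[i],up2px(c[i],b).round(2),ray(n,up2px(c[i],b),z).round(4))
dk=lambda c:c.sum(2)<330
hole("tp5","top",(269,210,281,221),dk,.070)
wm=lambda c:(c[...,2]-c[...,0]>22)
hole("sc5","scene",(259,229,273,238),wm,.070)
a=np.radians(16.5);u=np.array([np.cos(a),np.sin(a)])
T=np.array([.5665,.0251])
for o in(0,.0005):print("pred holes big/small",T+u*(.066+o),T+u*(o-.066))
E
```

```text
top [ 17  18  12  11 110] [274.29 215.41] [[0.5047 0.0058]]
top [33 38 15  6 63] [279.   219.91] [[ 0.4903 -0.0086]]
scene [ 17  16  20  13 188] [265.2  234.22] [[0.6297 0.0429]]
pred holes big/small [0.6297821  0.04384501] [0.5032179  0.00635499]
pred holes big/small [0.63026151 0.04398702] [0.50369731 0.00649699]
```

Emit:
move_arm([
  {"delta_pos": [0.1, -0.03, 0.3], "angular": [0, 0, 0]},
  {"delta_pos": [0, 0, 0.4], "angular": [0, 0, 0]},
  {"delta_pos": [0, 0, 0.4], "angular": [0, 0, 0]},
  {"delta_pos": [0, 0, 0.2], "angular": [0, 0, 0]},
  {"delta_pos": [0, 0, 0], "angular": [0, 0, 0]},
  {"delta_pos": [0, 0, 0], "angular": [0, 0, 0]},
  {"delta_pos": [0, 0, 0], "angular": [0, 0, 0]},
])

```text
t: 13.43
position: [0.5655, 0.024, 0.0814]
tcp_rot: [[-0.959, -0.283, 0.0], [-0.283, 0.959, -0.0], [-0.0, -0.0, -1.0]]
wrist_force: [-0.5, 0.6, -3.3]
opening: 0.127
finger_force: 70.1
```

```bash
python3 go.py .5660 .0245 .0565 16.5
```

```text
t 13.43 pos [0.5655 0.024  0.0814] op 0.127 ff 70.05709290504456 wf [-0.5  0.6 -3.3]
shift now-frame cm [-0.06  0.04  2.49] target-frame cm [-0.06  0.04  2.49] turn deg [-0.    0.01 -0.08]
```

Emit:
move_arm([
  {"delta_pos": [-0.03, 0.03, 0.2], "angular": [0, 0, 0]},
  {"delta_pos": [0, 0, 0.2], "angular": [0, 0, 0]},
  {"delta_pos": [0, 0, 0.2], "angular": [0, 0, 0]},
  {"delta_pos": [0, 0, 0.2], "angular": [0, 0, 0]},
  {"delta_pos": [0, 0, 0], "angular": [0, 0, 0]},
  {"delta_pos": [0, 0, 0], "angular": [0, 0, 0]},
])

```text
t: 13.93
position: [0.5655, 0.0243, 0.073]
tcp_rot: [[-0.959, -0.283, -0.0], [-0.283, 0.959, -0.0], [0.0, 0.0, -1.0]]
wrist_force: [-1.3, -0.1, -3.3]
opening: 0.125
finger_force: 70.1
```

Emit:
move_arm([
  {"delta_pos": [0, 0, 0.15], "angular": [0, 0, 0]},
  {"delta_pos": [0, 0, 0.15], "angular": [0, 0, 0]},
  {"delta_pos": [0, 0, 0.1], "angular": [0, 0, 0]},
  {"delta_pos": [0, 0, 0.1], "angular": [0, 0, 0]},
  {"delta_pos": [0, 0, 0], "angular": [0, 0, 0]},
  {"delta_pos": [0, 0, 0], "angular": [0, 0, 0]},
])

```text
t: 14.43
position: [0.5656, 0.0244, 0.0682]
tcp_rot: [[-0.959, -0.283, -0.0], [-0.283, 0.959, 0.0], [0.0, 0.0, -1.0]]
wrist_force: [-1.1, 0.6, -3.5]
opening: 0.121
finger_force: 70.1
```

No resistance, and the plate is now below the cones. I'll continue down to the collars.

Emit:
move_arm([
  {"delta_pos": [0, 0, 0.2], "angular": [0, 0, 0]},
  {"delta_pos": [0, 0, 0.2], "angular": [0, 0, 0]},
  {"delta_pos": [0, 0, 0.2], "angular": [0, 0, 0]},
  {"delta_pos": [0, 0, 0.2], "angular": [0, 0, 0]},
  {"delta_pos": [0, 0, 0.1], "angular": [0, 0, 0]},
  {"delta_pos": [0, 0, 0.1], "angular": [0, 0, 0]},
  {"delta_pos": [0, 0, 0], "angular": [0, 0, 0]},
  {"delta_pos": [0, 0, 0], "angular": [0, 0, 0]},
])

```text
t: 15.1
position: [0.5656, 0.0244, 0.0583]
tcp_rot: [[-0.959, -0.283, -0.0], [-0.283, 0.959, 0.0], [0.0, 0.0, -1.0]]
wrist_force: [0.2, 0.7, -4.2]
opening: 0.128
finger_force: 70.1
```

Emit:
move_arm([
  {"delta_pos": [0, 0, 0.05], "angular": [0, 0, 0]},
  {"delta_pos": [0, 0, 0.05], "angular": [0, 0, 0]},
  {"delta_pos": [0, 0, 0.05], "angular": [0, 0, 0]},
  {"delta_pos": [0, 0, 0], "angular": [0, 0, 0]},
  {"delta_pos": [0, 0, 0], "angular": [0, 0, 0]},
  {"delta_pos": [0, 0, 0], "angular": [0, 0, 0]},
])

```text
t: 15.6
position: [0.5657, 0.0244, 0.0569]
tcp_rot: [[-0.959, -0.283, 0.0], [-0.283, 0.959, 0.0], [-0.0, 0.0, -1.0]]
wrist_force: [-0.6, 0.1, -2.8]
opening: 0.127
finger_force: 70.1
```

Emit:
move_arm([
  {"delta_pos": [0, 0, 0.05], "angular": [0, 0, 0]},
  {"delta_pos": [0, 0, 0.05], "angular": [0, 0, 0]},
  {"delta_pos": [0, 0, 0], "angular": [0, 0, 0]},
  {"delta_pos": [0, 0, 0], "angular": [0, 0, 0]},
  {"delta_pos": [0, 0, 0], "angular": [0, 0, 0]},
])

```text
t: 16.02
position: [0.5658, 0.0244, 0.0565]
tcp_rot: [[-0.959, -0.283, 0.001], [-0.283, 0.959, 0.0], [-0.001, -0.0, -1.0]]
wrist_force: [-2.7, 0.1, 3.0]
opening: 0.121
finger_force: 70.9
```

Emit:
move_arm([
  {"delta_pos": [0, 0, 0.03], "angular": [0, 0, 0]},
  {"delta_pos": [0, 0, 0], "angular": [0, 0, 0]},
  {"delta_pos": [0, 0, 0], "angular": [0, 0, 0]},
])

```text
t: 16.27
position: [0.5658, 0.0244, 0.0565]
tcp_rot: [[-0.959, -0.283, 0.001], [-0.283, 0.959, -0.0], [-0.001, -0.0, -1.0]]
wrist_force: [-4.9, 0.4, 5.8]
opening: 0.126
finger_force: 71.5
```

Emit:
move_arm([
  {"delta_pos": [0, 0, 0], "angular": [0, 0, 0]},
  {"delta_pos": [0, 0, 0], "angular": [0, 0, 0]},
  {"delta_pos": [0, 0, 0], "angular": [0, 0, 0]},
  {"delta_pos": [0, 0, 0], "angular": [0, 0, 0]},
  {"delta_pos": [0, 0, 0], "angular": [0, 0, 0]},
  {"delta_pos": [0, 0, 0], "angular": [0, 0, 0]},
], hand=0.5)

```text
t: 16.77
position: [0.5657, 0.0243, 0.0554]
tcp_rot: [[-0.959, -0.283, -0.0], [-0.283, 0.959, 0.0], [0.0, 0.0, -1.0]]
wrist_force: [-0.4, 0.5, -0.0]
opening: 0.503
finger_force: 0.0
```

Emit:
move_arm([
  {"delta_pos": [0, 0, -0.5], "angular": [0, 0, 0]},
  {"delta_pos": [0, 0, -2], "angular": [0, 0, 0]},
  {"delta_pos": [0, 0, -3], "angular": [0, 0, 0]},
  {"delta_pos": [0, 0, -4], "angular": [0, 0, 0]},
  {"delta_pos": [0, 0, -4], "angular": [0, 0, 0]},
  {"delta_pos": [0, 0, -2], "angular": [0, 0, 0]},
  {"delta_pos": [0, 0, 0], "angular": [0, 0, 0]},
  {"delta_pos": [0, 0, 0], "angular": [0, 0, 0]},
])

```text
t: 17.43
position: [0.5662, 0.0246, 0.2126]
tcp_rot: [[-0.959, -0.283, 0.003], [-0.283, 0.959, 0.001], [-0.004, 0.0, -1.0]]
wrist_force: [-0.1, 0.2, -1.0]
opening: 0.501
finger_force: 0.0
```

```bash
python3 -c "
from rig import camera
import cv2,numpy as np
a=camera('scene')[:,:,::-1];b=camera('top')[:,:,::-1]
cv2.imwrite('pics/s6.png',np.hstack([cv2.resize(a[195:270,240:306],None,fx=6,fy=6,interpolation=2),cv2.resize(b[165:240,240:306],None,fx=6,fy=6,interpolation=2)]))"
```

```text
(no output)
```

View pics/s6.png

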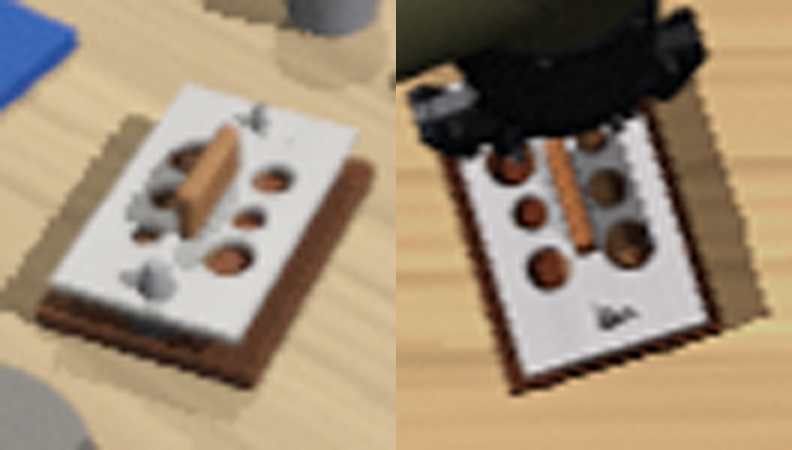

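Both pins come through the plate (scene crop 155,280 and 255,118). The template lies level over the slab and the gripper is clear.

```bash
python3 -c "
from rig import sign_off;print(sign_off())"
```

```text
the job is handed in; nothing more can be done
None
```

The slab lies flat in the jig's nest, the template sits on both pin collars over it with the gripper clear, and the job was handed in at about 17.5 s of the 67 s allowed.

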